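# Seal the leftover avocado

## Task

Two alike clip-top canisters stand open on the kitchen counter: one holds the leftover half avocado, the other only a bare avocado stone. Close the lid of the canister with the half avocado, and then swing its wire bail up over the lid, past centre, until it is clamped fully home. Leave the canister with the stone standing open with its bail as it is, and do not shift the things around.

Things in the scene. Friction and masses are not known exactly. Their poses are not given: they have to be found in the camera images.
- canister_a: Clip-top canister, white stoneware, fixed to the counter. 100 mm across, 95 mm tall, open mouth 84 mm wide, inner floor 5 mm above the counter. Origin: centre of its underside; z up; x points from its front (bail side, nearer the robot) to its back (lid hinge); y along the lid hinge and the bail's pivot axis. The two canisters are alike.
- lid_a (a joint): Lid hinge of canister_a, rad: 0 = lid flat on the rim (stop), grows as it opens up and back, 1.57 = upright, stop 1.95; starts at 1.5 to 1.85. Axis along the canister's y, 50 mm behind its centre (+x), 96.5 mm above the counter. Stiff (0.1 N m): stays where it is left at any angle; 2 to 3 N near the free edge moves it.
- bail_a (a joint): Swing of canister_a's wire bail, rad, about an axis along the canister's y through its centre, 55 mm above the counter: 0 = start, front stop, legs rising 0.5 rad above level towards the front (-x); grows swinging up and back over the lid; 1.07 = upright (dead centre); 1.37 = stop, clamped. A spring holds it at 0 (about 4 N square to the loop lifts it), past 1.07 pulls it to 1.37; let go before, it falls back.
- loop_a (a point): Middle of the outer bar of the thumb loop on canister_a's bail (wire centre; moves with the bail). The bail is of 6 mm steel wire: two legs 57 mm either side of the canister's centre, a crossbar 72 mm from the pivot axis, and on the crossbar's middle the loop, 50 mm wide, in the plane of the legs, its outer bar 92 mm from the axis.
- edge_a (a point): Middle of the free edge of canister_a's lid, at mid thickness (moves with the lid). The lid is a wooden disc 92 mm across, 9 mm thick, reaching 4 to 96 mm from the hinge axis, 0.15 kg; its outer face (top when shut) has a button 28 mm across, 15 mm tall, centred 42 mm from the axis. Shut, its flat top is 105.5 mm and the button's top 120.5 mm above the counter.
- canister_b: Clip-top canister, white stoneware, fixed to the counter. 100 mm across, 95 mm tall, open mouth 84 mm wide, inner floor 5 mm above the counter. Origin: centre of its underside; z up; x points from its front (bail side, nearer the robot) to its back (lid hinge); y along the lid hinge and the bail's pivot axis. The two canisters are alike.
- lid_b (a joint): Lid hinge of canister_b, rad: 0 = lid flat on the rim (stop), grows as it opens up and back, 1.57 = upright, stop 1.95; starts at 1.5 to 1.85. Axis along the canister's y, 50 mm behind its centre (+x), 96.5 mm above the counter. Stiff (0.1 N m): stays where it is left at any angle; 2 to 3 N near the free edge moves it.
- bail_b (a joint): Swing of canister_b's wire bail, rad, about an axis along the canister's y through its centre, 55 mm above the counter: 0 = start, front stop, legs rising 0.5 rad above level towards the front (-x); grows swinging up and back over the lid; 1.07 = upright (dead centre); 1.37 = stop, clamped. A spring holds it at 0 (about 4 N square to the loop lifts it), past 1.07 pulls it to 1.37; let go before, it falls back.
- loop_b (a point): Middle of the outer bar of the thumb loop on canister_b's bail (wire centre; moves with the bail). The bail is of 6 mm steel wire: two legs 57 mm either side of the canister's centre, a crossbar 72 mm from the pivot axis, and on the crossbar's middle the loop, 50 mm wide, in the plane of the legs, its outer bar 92 mm from the axis.
- edge_b (a point): Middle of the free edge of canister_b's lid, at mid thickness (moves with the lid). The lid is a wooden disc 92 mm across, 9 mm thick, reaching 4 to 96 mm from the hinge axis, 0.15 kg; its outer face (top when shut) has a button 28 mm across, 15 mm tall, centred 42 mm from the axis. Shut, its flat top is 105.5 mm and the button's top 120.5 mm above the counter.
- avocado: Half an avocado lying cut face up on the floor of one of the two canisters (either one): pear-shaped, 71 mm long, 56 mm wide, 26 mm tall, dark rind, pale green cut face. Origin: under its middle. Loose, 0.08 kg.
- stone: Bare brown avocado stone, egg-shaped, 35 mm across and 35 mm tall, on the floor of the other canister. Origin: centre of its underside. Loose, 0.03 kg.
- mug: Mug, 80 mm across, 90 mm tall, bystander. Origin: centre of its underside.
- mill: Wooden pepper mill, 52 mm across, 156 mm tall, bystander. Origin: centre of its underside.
- squeeze_bottle: Squeeze bottle, 60 mm across, 170 mm tall, bystander. Origin: centre of its underside.
- chopping_board: Wooden chopping board 240 x 300 x 20 mm with two wrap halves on it (up to 85 mm tall), fixed, bystander. Origin: centre of its underside.
Mind the look-alikes: they are no part of the job. What is shaped like the canister_a but purple is not meant.

How it is judged:
On the way, in this order (a step that is already met when the one before it is completed fails the run):
1. the lid of the avocado's canister is shut, its bail still open ((((horizontal distance between avocado and canister_a below 0.046 m and height (world z) of avocado below 0.07 m) and value of joint lid_a below 0.05 rad and value of joint bail_a below 0.8 rad) or ((horizontal distance between avocado and canister_b below 0.046 m and height (world z) of avocado below 0.07 m) and value of joint lid_b below 0.05 rad and value of joint bail_b below 0.8 rad))), for 0.1 s.
2. its bail is past centre and home, with the lid shut ((((horizontal distance between avocado and canister_a below 0.046 m and height (world z) of avocado below 0.07 m) and value of joint lid_a below 0.05 rad and value of joint bail_a above 1.28 rad) or ((horizontal distance between avocado and canister_b below 0.046 m and height (world z) of avocado below 0.07 m) and value of joint lid_b below 0.05 rad and value of joint bail_b above 1.28 rad))), for 0.2 s.
At the end, for the whole second after the job is handed in: The half avocado is in its canister, whose lid is shut (joint under 0.05 rad) and whose bail is clamped past centre (joint over 1.28 rad) and at rest; the stone is in the other canister, whose lid is still open (over 1.2 rad) and bail still to the front (under 0.6 rad) ((((horizontal distance between avocado and canister_a below 0.046 m and height (world z) of avocado below 0.07 m) and (horizontal distance between stone and canister_b below 0.046 m and height (world z) of stone below 0.07 m) and value of joint lid_a below 0.05 rad and value of joint bail_a above 1.28 rad and value of joint lid_b above 1.2 rad and value of joint bail_b below 0.6 rad and velocity of joint bail_a below 0.1 rad/s) or ((horizontal distance between avocado and canister_b below 0.046 m and height (world z) of avocado below 0.07 m) and (horizontal distance between stone and canister_a below 0.046 m and height (world z) of stone below 0.07 m) and value of joint lid_b below 0.05 rad and value of joint bail_b above 1.28 rad and value of joint lid_a above 1.2 rad and value of joint bail_a below 0.6 rad and velocity of joint bail_b below 0.1 rad/s))); the robot touches nothing.
It fails at once if the clasp is swung over while the lid is still up ((value of joint bail_a above 0.8 rad and value of joint lid_a above 0.2 rad) or (value of joint bail_b above 0.8 rad and value of joint lid_b above 0.2 rad)).
It fails at once if the stone's canister is closed: its lid pushed below 1.2 rad or its bail swung past 0.6 rad (((horizontal distance between stone and canister_a below 0.046 m and height (world z) of stone below 0.07 m) and (value of joint lid_a below 1.2 rad or value of joint bail_a above 0.6 rad)) or ((horizontal distance between stone and canister_b below 0.046 m and height (world z) of stone below 0.07 m) and (value of joint lid_b below 1.2 rad or value of joint bail_b above 0.6 rad))).
It fails at once if the mug, mill or squeeze bottle is shifted by more than 30 mm (distance of any of mug, mill, squeeze_bottle from where it was at the start of the episode above 0.03 m).
It also fails if it takes over 51 s, if anything falls off the work surface, if the arm or the gripper's body presses on something with over 40 N, if the wrist force passes 120 N, or if a joint passes its speed limit or range.

## Robot

A 6-joint arm with a two-finger parallel gripper is mounted at the origin on the work surface. World frame = base frame: x ahead of the robot, y to its left, z up, the work surface at z = 0. Lengths are in m, angles in rad, forces in N, time in s.
With the tool pointing down it reaches from about 0.325 to 0.75 m from the base axis. Payload 7.6 kg.
Tool frame: the origin (TCP) lies on the centre line of the jaws, within the pads' length; the fingertips stand 25 mm ahead of it and the grasp point (between the pads) lies 6 mm ahead of it; z points along the fingers, y is the line along which they close (so a half turn about z gives the same grasp; the last joint's range is limited). The gripper opens to 85 mm and grips with 20 to 120 N. Pads are 22 mm wide; open, the fingers measure 114 mm over their backs; the gripper's body (76 mm by 85 mm) begins 54 mm behind the grasp point. The pads swing forward as they close: fully open they stand 13 mm farther back than shut.
Start: joints at [1.062, 0.052, 1.401, -0, 1.689, -0.07], TCP at [0.223, 0.475, 0.232] pointing down, gripper open.
Joint ranges: [-2.9, 2.9], [-0.91, 2.17], [0.12, 2.37], [-1.06, 4.2], [0.26, 2.73], [-2.93, 2.93]. Speed limits (rad/s): [2.57, 2.57, 3.01, 3.14, 3.14, 3.14].

## Interface

Orientations are given as a unit quaternion [x, y, z, w].
In Python, from plant import arm gives the robot as it stands.
- The arm moves only by the tool servo_tool, never from a script. Its argument "deltas" is a list of rows, each a list of 6 numbers: the shift along the tool's x, y, z normalised to -1 to 1, where 1 is 0.1 m, then the turn, a rotation vector about the tool's x, y, z normalised to -1 to 1, where 1 is pi rad. In form: [[dx, dy, dz, ax, ay, az], ...]. A call has exactly 5 rows; each row shifts and turns the commanded pose from where the row before left it, along the tool's axes as they then stand; what a row does not reach is not made up. A row lasts 1/10 s, in which the tool goes at most 50 mm and 8.59 degrees, less where a joint would pass 70% of its speed; a pose out of reach is approached as far as the arm can. A call with a number of a shift or a turn outside -1 to 1 is refused whole. A call with a gripper value outside its range is refused whole. "gripper" is the opening, from -1 (shut) to 1 (fully open), so that 0 is half open, set as the call begins (left out, the last holds). The fingers move at their own pace and stop on an object; "newtons" is the grip in N (left out, the last holds). Time passes only in rows, so rows that do not move let the fingers close, or fill a call up. It gives the time, the measured TCP pose, the force, the opening and the grip force at its end, in the units of the state.
- arm.observe(): the state, without advancing time (a new reading comes with each control period).
- arm.grab_frame(name): name is "scene" or "top" or "wrist"; returns a dict with "pixels" (480x640x3 uint8, blue, green, red), "z_map" (480x640 float32, m along the optical axis (not along the pixel's ray), 0 where there is no reading), "vfov" (degrees; the focal length in pixels is half the picture's height over the tangent of half this angle, whatever the lens; pixels are square), "cx", "cy" (the principal point, pixels), "dist_coeffs" ([k1, k2, p1, p2, k3] as OpenCV has them; the pictures are not rectified), "eye" and "orientation" of the camera in the world. Camera axes: x right, y up, looking along -z (the intrinsics and any distortion apply to the point x, -y, -z); pixel columns grow to the right and rows downward; lengths in m; the calibration is good to about 2 mm. A picture is of the moment at which its call begins.
- arm.sign_off(): hands the job in; it is judged then, once.
Trained networks look in the newest picture that a camera, given by its name, has taken for a name from the list of things; names that differ only in an ending like _2 or _b are one class to them, and where a whole thing is asked for, a point or a joint stands for the part that bears it (a point fixed in the world has none). Each returns a list of dicts, best first, with "conf" (0 to 1); they miss things now and then, are a little off and sometimes report something else, mostly with a low value. They report only what shows in the picture. A call takes as long as a camera call. They do not tell look-alikes from the thing itself.
- arm.look_for(camera, label): "point" ([x, y, z] in m, in world coordinates, good to about 4 mm: the middle of the surface that is visible of it).
- arm.masks_of(camera, label): "region" (480x640 bool, what is visible of it).
- arm.tip_of(camera, label): "point" ([x, y, z] in m, in world coordinates, good to about 4 mm: a listed point, or the origin of a listed thing).
The state is a dict: "time": time; "qpos": joint angles; "qd": joint speeds; "tau": joint torques, N m; "eef_pos": TCP position; "ee_rot": TCP orientation; "force": force on the tool from outside, world axes, zero at the start; "torque": the same for the moment, N m; "finger_gap": finger opening in m; "finger_force": force on a finger pad.
Only numpy, scipy, OpenCV 4.12 (cv2) and the standard library are available. Lean on these libraries where they do the work, as an engineer would, in place of code of your own. Each camera call takes 0.05 s, during which the arm holds its last target. There are 200 camera calls.

## Working session

There is one attempt and no reset: what is moved stays moved. The work goes in short steps, Python scripts to look and compute and a tool call to move; the robot and the scene stay as the last step left them, time stands still between calls to the robot, and variables do not carry over. Pictures are saved under pics/ and viewed, at most 10 in all, crops included, and the job is handed in when it is done.

Besides the shell and the picture viewer there is one more tool, called as name([rows], argument=value, ...), one row to a line, values as JSON. servo_tool: Moves the arm, as the interface text tells. Scaled input: -1 to 1 covers 0.1 m each way for a shift and pi rad each way for a turn. Its arguments: {"type":"object","properties":{"deltas":{"type":"array"},"gripper":{"type":"number"},"newtons":{"type":"number"}},"required":["deltas"]}

```bash
mkdir -p pics; ls
cat > h.py <<'E'
import numpy as np, cv2
from scipy.spatial.transform import Rotation as R
from plant import arm
def K(f):
    fl=240/np.tan(np.radians(f["vfov"])/2); return np.array([[fl,0,f["cx"]],[0,fl,f["cy"]],[0,0,1.]])
def px2w(f,u,v,z=None):
    "pixel -> world by the depth map (z: depth override)"
    d=f["z_map"][int(round(v)),int(round(u))] if z is None else z
    p=cv2.undistortPoints(np.array([[[u,v]]],float),K(f),np.array(f["dist_coeffs"]))[0,0]
    c=np.array([p[0]*d,-p[1]*d,-d]); return R.from_quat(f["orientation"]).apply(c)+f["eye"]
def w2px(f,P):
    c=R.from_quat(f["orientation"]).inv().apply(np.atleast_2d(P)-f["eye"])*[1,-1,-1]
    return cv2.projectPoints(c,np.zeros(3),np.zeros(3),K(f),np.array(f["dist_coeffs"]))[0][:,0]
E
python3 - <<'E'
from h import *
np.set_printoptions(precision=3,suppress=True)
for c in("scene","top"):
    f=arm.grab_frame(c); cv2.imwrite(f"pics/{c}0.png",f["pixels"]); print(c,f["eye"],f["orientation"],f["vfov"])
    for l in("canister_a","avocado","stone","loop_a","edge_a","mug","mill","squeeze_bottle","chopping_board"):
        for d in arm.tip_of(c,l)[:4]: print(l,np.round(d["point"],3),round(d["conf"],2),w2px(f,d["point"])[0].round())
print(arm.observe())
E
```

```text
pics
scene [ 1.165 -0.594  1.205] [0.28  0.126 0.371 0.876] 46.38968092762357
canister_a [ 0.38  -0.122 -0.002] 0.81 [251. 237.]
canister_a [0.598 0.166 0.003] 0.73 [384. 222.]
canister_a [0.42  0.092 0.   ] 0.67 [319. 202.]
canister_a [ 0.591 -0.136 -0.   ] 0.61 [300. 288.]
stone [0.654 0.146 0.195] 0.55 [402. 190.]
loop_a [ 0.31  -0.096  0.095] 0.59 [238. 194.]
loop_a [ 0.523 -0.098  0.103] 0.54 [291. 239.]
loop_a [0.344 0.122 0.1  ] 0.52 [307. 157.]
loop_a [0.591 0.389 0.   ] 0.23 [434. 179.]
edge_a [0.377 0.109 0.099] 0.96 [312. 166.]
edge_a [ 0.65  -0.149  0.194] 0.83 [310. 261.]
edge_a [ 0.338 -0.11   0.103] 0.83 [239. 200.]
edge_a [0.654 0.145 0.195] 0.7 [401. 191.]
mug [ 0.765  0.009 -0.004] 0.63 [391. 296.]
mill [ 0.482  0.399 -0.001] 0.64 [408. 158.]
chopping_board [ 0.596 -0.478  0.   ] 0.93 [191. 379.]
top [ 0.454 -0.054  1.305] [ 0.043 -0.036 -0.703  0.709] 49.07015048008098
canister_a [ 0.38  -0.12   0.001] 0.91 [354. 332.]
canister_a [ 0.596  0.163 -0.002] 0.7 [242. 244.]
canister_a [ 0.594 -0.131 -0.001] 0.66 [359. 246.]
canister_a [ 0.418  0.09  -0.004] 0.63 [269. 31
[... 482 characters left out ...]
2] 0.62 [377. 210.]
edge_a [ 0.341 -0.103  0.103] 0.56 [349. 352.]
mug [0.767 0.013 0.   ] 0.57 [302. 177.]
mill [ 0.481  0.405 -0.001] 0.77 [145. 289.]
squeeze_bottle [0.765 0.015 0.   ] 0.29 [302. 179.]
chopping_board [ 0.593 -0.476  0.004] 0.83 [497. 247.]
{'time': 1.0, 'qpos': array([ 1.062,  0.052,  1.401,  0.   ,  1.689, -0.07 ]), 'qd': array([-0.001,  0.001, -0.   ,  0.   ,  0.001,  0.002]), 'tau': array([  0.001, -38.152, -36.032,   0.   ,  -0.   ,  -0.   ]), 'eef_pos': array([0.223, 0.475, 0.232]), 'ee_rot': array([0.218, 0.976, 0.   , 0.   ]), 'force': array([-0.719,  0.519,  0.231]), 'torque': array([-0.02 ,  0.014, -0.029]), 'finger_force': 0.0, 'finger_gap': 0.08541752256304587}
```

View pics/scene0.png

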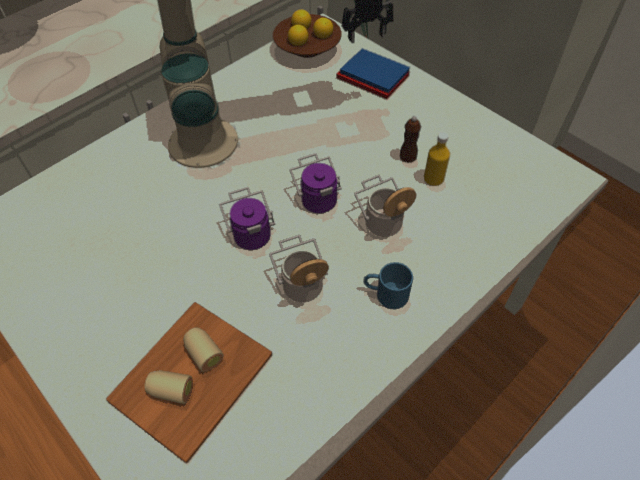

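View pics/top0.png

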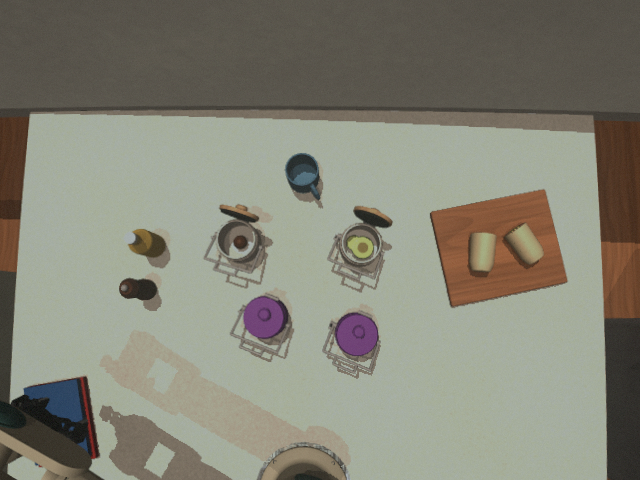

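Run:
```python
import cv2
i=cv2.imread("pics/top0.png")
cv2.imwrite("pics/crop0.png",cv2.resize(i[180:300,200:400],(800,480),interpolation=cv2.INTER_CUBIC))
```

```text
(no output)
```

View pics/crop0.png

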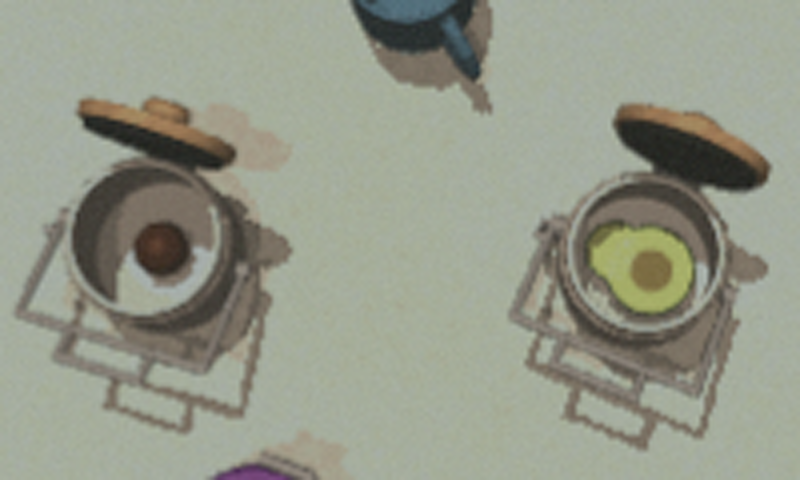

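The crop shows the half avocado in the right-hand white canister (top px 360,246) and the stone in the left-hand one (239,243). Possible mix-ups are the stone's canister (239,243) and the purple ones (265,317) and (357,333). I choose (360,246) and will refine its pose from depth.

Run:
```python
from h import *
from scipy.optimize import least_squares
np.set_printoptions(precision=4,suppress=True)
c0=np.array([.593,-.133])
for cam in("top","scene"):
    f=arm.grab_frame(cam)
    v,u=np.mgrid[0:480,0:640]; d=f["z_map"].ravel()
    p=cv2.undistortPoints(np.stack([u.ravel(),v.ravel()],1).astype(float)[:,None],K(f),np.array(f["dist_coeffs"]))[:,0]
    P=R.from_quat(f["orientation"]).apply(np.c_[p[:,0]*d,-p[:,1]*d,-d])+f["eye"]
    r=np.linalg.norm(P[:,:2]-c0,axis=1)
    rim=P[(d>0)&(abs(P[:,2]-.095)<.004)&(r<.056)&(r>.036)]
    s=least_squares(lambda a:np.hypot(*(rim[:,:2]-a[:2]).T)-a[2],[*c0,.046],loss="soft_l1",f_scale=.002).x
    lp=P[(d>0)&(P[:,2]>.088)&(P[:,2]<.11)&(np.hypot(*(P[:,:2]-c0).T)>.066)&(r<.1)&(P[:,0]<.56)]
    lid=P[(d>0)&(P[:,2]>.11)&(r<.13)]
    m=lid.mean(0); w=np.linalg.svd(lid-m,full_matrices=False)[2]
    top=lid[lid[:,2]>lid[:,2].max()-.006]
    print(cam,len(rim),s,"loop",len(lp),lp.mean(0),lp.min(0),lp.max(0),"lid",m,"n",w[2],"top",top.mean(0),lid[:,2].max())
```

```text
top 196 [ 0.591  -0.1298  0.044 ] loop 209 [ 0.5264 -0.1038  0.0958] [ 0.5046 -0.163   0.088 ] [ 0.5579 -0.0516  0.1061] lid [ 0.6414 -0.1499  0.1646] n [-0.9147  0.3732  0.1548] top [ 0.647  -0.1522  0.1925] 0.19657427663035287
scene 125 [ 0.5934 -0.13    0.0446] loop 187 [ 0.5272 -0.1055  0.0962] [ 0.5043 -0.1663  0.0885] [ 0.559  -0.0501  0.1074] lid [ 0.6492 -0.1549  0.159 ] n [ 0.9206 -0.3881  0.0423] top [ 0.6478 -0.1533  0.192 ] 0.1960357936456676
```

servo_tool([
  [0.4, -0.3, 0, 0, 0, 0],
  [0.4, -0.3, 0, 0, 0, 0],
  [0.4, -0.3, 0, 0, 0, 0],
  [0, 0, 0, 0, 0, 0],
  [0, 0, 0, 0, 0, 0],
], gripper=-1)

```text
time: 1.6
eef_pos: [0.0755, 0.4448, 0.2321]
ee_rot: [0.217, 0.976, 0.001, 0.0]
force: [0.5, -1.3, -0.1]
finger_gap: 0.0121
finger_force: 0.0
```

```bash
cat >> h.py <<'E'
C=np.array([.5925,-.131,0]); YAW=-.39
X=np.array([np.cos(YAW),np.sin(YAW),0]); Y=np.array([-X[1],X[0],0]); Z=np.array([0,0,1.])
def rot(tilt,yaw=YAW):
    "tool y along canister x, z down; tilt>0 leans z forward"
    y=np.array([np.cos(yaw),np.sin(yaw),0]); z=-Z
    return R.from_matrix(np.c_[np.cross(y,z),y,z])*R.from_rotvec([-tilt,0,0])
def plan(tips,off=.025):
    "tips: list of (x,y,z in canister frame of the point off ahead of TCP, tilt) per row"
    s=arm.observe(); p=np.array(s["eef_pos"]); q=R.from_quat(s["ee_rot"]); out=[]
    for x,y,z,t in tips:
        Q=rot(t); T=C+x*X+y*Y+z*Z-off*Q.apply([0,0,1])
        rv=(q.inv()*Q).as_rotvec(); a=np.linalg.norm(rv); k=min(1,.148/a) if a>0 else 1; rv=rv*k
        d=q.inv().apply(T-p); n=np.linalg.norm(d); d*=min(1,.0495/max(n,1e-9))
        out.append(np.r_[d/.1,rv/np.pi].round(3)); p=p+q.apply(out[-1][:3]*.1); q=q*R.from_rotvec(out[-1][3:]*np.pi)
    for i in range(0,len(out),5): print([o.tolist() for o in out[i:i+5]])
    return p,q
def here(off=.025):
    s=arm.observe(); q=R.from_quat(s["ee_rot"]); d=np.array(s["eef_pos"])+off*q.apply([0,0,1])-C
    print("tip",np.round([d@X,d@Y,d[2]],4),"F",np.round([s["force"]@X,s["force"]@Y,s["force"][2]],1),"gap",round(s["finger_gap"],4),"t",s["time"])
E
python3 - <<'E'
from h import *
here()
w=np.array([.40,.30,.23])-C
print(plan([(w@X,w@Y,.23,0)]*10+[(.115,0,.24,0)]*10+[(.115,0,.178,0)]*5))
E
```

```text
tip [-0.6971  0.3361  0.2071] F [ 1.  -1.  -0.1] gap 0.0121 t 1.6
[[-0.494, 0.008, -0.032, 0.0, -0.0, 0.047], [-0.487, 0.081, -0.032, 0.0, -0.0, 0.047], [-0.47, 0.152, -0.032, 0.0, -0.0, 0.047], [-0.443, 0.219, -0.032, 0.0, -0.0, 0.047], [-0.406, 0.282, -0.032, 0.0, -0.0, 0.047]]
[[-0.36, 0.339, -0.031, 0.0, -0.0, 0.047], [-0.306, 0.388, -0.032, 0.0, -0.0, 0.047], [-0.047, 0.082, -0.006, 0.0, -0.0, 0.047], [0.0, 0.0, 0.0, 0.0, -0.0, 0.047], [0.0, 0.0, 0.0, 0.0, -0.0, 0.047]]
[[-0.306, 0.389, -0.009, 0.0, -0.0, 0.015], [-0.287, 0.403, -0.009, 0.0, -0.0, 0.0], [-0.287, 0.403, -0.009, 0.0, -0.0, 0.0], [-0.287, 0.403, -0.009, 0.0, -0.0, 0.0], [-0.287, 0.403, -0.009, 0.0, -0.0, 0.0]]
[[-0.287, 0.403, -0.009, 0.0, -0.0, 0.0], [-0.288, 0.403, -0.009, 0.0, -0.0, 0.0], [-0.287, 0.403, -0.009, 0.0, -0.0, 0.0], [-0.288, 0.403, -0.009, 0.0, -0.0, 0.0], [-0.287, 0.403, -0.009, 0.0, -0.0, 0.0]]
[[-0.212, 0.296, 0.335, 0.0, -0.0, 0.0], [-0.173, 0.241, 0.273, 0.0, -0.0, 0.0], [0.0, 0.0, -0.0, 0.0, -0.0, 0.0], [0.0, 0.0, -0.0, 0.0, -0.0, 0.0], [0.0, 0.0, -0.0, 0.0, -0.0, 0.0]]
(array([ 0.69881757, -0.17471293,  0.2029666 ]), Rotation.from_matrix(array([[ 3.79712750e-01,  9.25104234e-01,  6.19796746e-04],
                            [ 9.25103776e-01, -3.79713196e-01,  9.44889512e-04],
                            [ 1.10946629e-03,  2.14589714e-04, -9.99999362e-01]])))
```

servo_tool([
  [-0.49, 0.01, -0.03, 0, 0, 0.047],
  [-0.49, 0.08, -0.03, 0, 0, 0.047],
  [-0.47, 0.15, -0.03, 0, 0, 0.047],
  [-0.44, 0.22, -0.03, 0, 0, 0.047],
  [-0.41, 0.28, -0.03, 0, 0, 0.047],
])

```text
time: 2.1
eef_pos: [0.3042, 0.3417, 0.2469]
ee_rot: [0.558, 0.83, 0.0, 0.0]
force: [0.3, 1.2, -0.1]
finger_gap: 0.0002
finger_force: 0.0
```

servo_tool([
  [-0.36, 0.34, -0.03, 0, 0, 0.047],
  [-0.31, 0.39, -0.03, 0, 0, 0.047],
  [-0.05, 0.08, -0.01, 0, 0, 0.047],
  [0, 0, 0, 0, 0, 0.047],
  [0, 0, 0, 0, 0, 0.047],
])

```text
time: 2.6
eef_pos: [0.4022, 0.297, 0.2532]
ee_rot: [0.821, 0.571, -0.0, 0.0]
force: [-0.3, -0.1, -0.9]
finger_gap: -0.0001
finger_force: 0.0
```

servo_tool([
  [-0.3, 0.39, -0.01, 0, 0, 0.015],
  [-0.29, 0.4, -0.01, 0, 0, 0],
  [-0.29, 0.4, -0.01, 0, 0, 0],
  [-0.29, 0.4, -0.01, 0, 0, 0],
  [-0.29, 0.4, -0.01, 0, 0, 0],
])

```text
time: 3.1
eef_pos: [0.5319, 0.0853, 0.2585]
ee_rot: [0.832, 0.555, -0.0, 0.0]
force: [1.1, 0.5, 0.5]
finger_gap: 0.0006
finger_force: 0.0
```

servo_tool([
  [-0.29, 0.4, -0.01, 0, 0, 0],
  [-0.29, 0.4, -0.01, 0, 0, 0],
  [-0.29, 0.4, -0.01, 0, 0, 0],
  [-0.29, 0.4, -0.01, 0, 0, 0],
  [-0.29, 0.4, -0.01, 0, 0, 0],
])

```text
time: 3.6
eef_pos: [0.6607, -0.1256, 0.263]
ee_rot: [0.832, 0.555, -0.0, -0.0]
force: [0.7, 0.3, 0.0]
finger_gap: -0.0002
finger_force: 0.0
```

Run:
```python
from h import *
here(); print(arm.observe()["qpos"].round(2))
plan([(.115,0,.22,0)]*2+[(.115,0,.178,0)]*3)
```

```text
tip [0.061  0.0309 0.238 ] F [0.6 0.6 0. ] gap -0.0002 t 3.6
[-0.24  0.49  0.83 -0.    1.83  0.15]
[[-0.234, 0.414, 0.138, -0.0, 0.0, -0.001], [-0.073, 0.127, 0.042, -0.0, 0.0, -0.0], [0.0, -0.0, 0.42, -0.0, 0.0, -0.0], [0.0, -0.0, 0.0, -0.0, 0.0, -0.0], [0.0, -0.0, 0.0, -0.0, 0.0, -0.0]]
```

servo_tool([
  [-0.2, 0.41, 0, 0, 0, 0],
  [-0.11, 0.13, 0, 0, 0, 0],
  [0, 0, 0.3, 0, 0, 0],
  [0, 0, 0.3, 0, 0, 0],
  [0, 0, 0, 0, 0, 0],
])

```text
time: 4.1
eef_pos: [0.6961, -0.1726, 0.1965]
ee_rot: [0.832, 0.555, -0.004, -0.004]
force: [0.2, 0.1, -0.8]
finger_gap: 0.0002
finger_force: 0.0
```

Run:
```python
from h import *
here()
f=arm.grab_frame("scene"); cv2.imwrite("pics/s1.png",cv2.resize(f["pixels"][170:330,200:440],(720,480),interpolation=cv2.INTER_CUBIC))
```

```text
tip [0.1114 0.0009 0.1715] F [ 0.2  0.2 -0.8] gap 0.0002 t 4.1
```

View pics/s1.png

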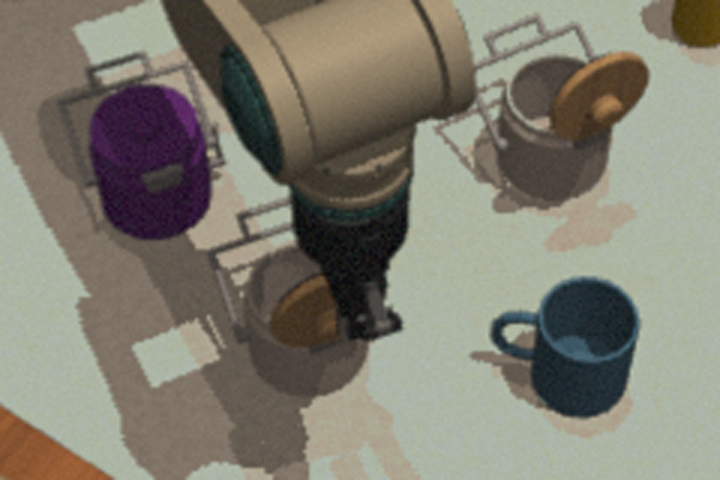

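The crop shows the closed fingers just behind the avocado canister's lid (crop px 370,320), clear of the mug (585,345). Next I push along an arc.

Run:
```python
from h import *
r=.087
plan([(.0645-r*np.cos(t)+.009*np.sin(t),0,.0965+r*np.sin(t)+.009*np.cos(t),0) for t in np.linspace(1.75,.12,20)])
```

```text
[[-0.016, -0.234, -0.051, -0.002, 0.0, -0.001], [0.0, -0.073, -0.018, 0.0, 0.0, -0.0], [0.0, -0.074, -0.012, 0.0, 0.0, -0.0], [0.0, -0.075, -0.005, 0.0, 0.0, -0.0], [0.0, -0.075, 0.002, 0.0, 0.0, -0.0]]
[[0.0, -0.075, 0.007, 0.0, 0.0, -0.0], [0.0, -0.073, 0.015, 0.0, 0.0, -0.0], [0.0, -0.073, 0.02, 0.0, 0.0, -0.0], [0.0, -0.07, 0.026, 0.0, 0.0, -0.0], [0.0, -0.067, 0.033, 0.0, 0.0, -0.0]]
[[0.0, -0.065, 0.038, 0.0, 0.0, -0.0], [0.0, -0.061, 0.043, 0.0, 0.0, -0.0], [0.0, -0.057, 0.049, 0.0, 0.0, -0.0], [0.0, -0.053, 0.053, 0.0, 0.0, -0.0], [0.0, -0.048, 0.058, 0.0, 0.0, -0.0]]
[[0.0, -0.043, 0.061, 0.0, 0.0, -0.0], [0.0, -0.037, 0.065, 0.0, 0.0, -0.0], [0.0, -0.032, 0.068, 0.0, 0.0, -0.0], [0.0, -0.026, 0.071, 0.0, 0.0, -0.0], [0.0, -0.02, 0.072, 0.0, 0.0, -0.0]]
```

servo_tool([
  [-0.016, -0.234, -0.051, -0.002, 0, -0.001],
  [0, -0.073, -0.018, 0, 0, 0],
  [0, -0.074, -0.012, 0, 0, 0],
  [0, -0.075, -0.005, 0, 0, 0],
  [0, -0.075, 0.002, 0, 0, 0],
])

```text
time: 4.65
eef_pos: [0.6486, -0.1524, 0.2138]
ee_rot: [0.83, 0.557, 0.003, 0.004]
force: [-0.4, -0.1, -0.3]
finger_gap: 0.0003
finger_force: 0.0
```

servo_tool([
  [0, -0.075, 0.007, 0, 0, 0],
  [0, -0.073, 0.015, 0, 0, 0],
  [0, -0.073, 0.02, 0, 0, 0],
  [0, -0.07, 0.026, 0, 0, 0],
  [0, -0.067, 0.033, 0, 0, 0],
])

```text
time: 5.15
eef_pos: [0.6152, -0.1387, 0.2025]
ee_rot: [0.83, 0.557, 0.002, 0.003]
force: [-1.0, 0.6, 0.7]
finger_gap: 0.0003
finger_force: 0.0
```

Run:
```python
from h import *
here()
f=arm.grab_frame("scene"); cv2.imwrite("pics/s2.png",cv2.resize(f["pixels"][170:330,200:440],(720,480),interpolation=cv2.INTER_CUBIC))
```

```text
tip [0.0242 0.0016 0.1775] F [-1.2  0.2  0.7] gap 0.0003 t 5.15
```

View pics/s2.png

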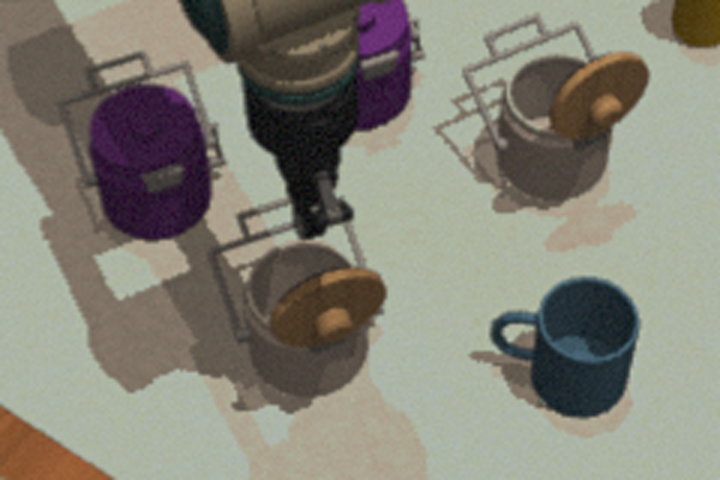

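The crop shows the lid still upright (crop px 330,310): the fingers passed over it because I planned from an unsettled pose. I'll go back behind it, settle, and push lower.

servo_tool([
  [0, 0, -0.45, 0, 0, 0],
  [0, 0.3, -0.15, 0, 0, 0],
  [0, 0.4, 0, 0, 0, 0],
  [0, 0.22, 0, 0, 0, 0],
  [0, 0, 0, 0, 0, 0],
])

```text
time: 5.7
eef_pos: [0.7013, -0.1744, 0.2588]
ee_rot: [0.831, 0.557, 0.001, 0.001]
force: [-0.3, -0.5, -1.3]
finger_gap: 0.0001
finger_force: 0.0
```

servo_tool([
  [0, 0, 0.3, 0, 0, 0],
  [0, 0, 0.3, 0, 0, 0],
  [0, 0, 0.08, 0, 0, 0],
  [0, 0, 0, 0, 0, 0],
  [0, 0, 0, 0, 0, 0],
])

```text
time: 6.2
eef_pos: [0.7007, -0.1735, 0.1966]
ee_rot: [0.83, 0.557, 0.003, 0.004]
force: [0.7, 0.1, 1.3]
finger_gap: -0.0002
finger_force: 0.0
```

Run:
```python
from h import *
here()
L=[]
for t in np.linspace(1.75,.12,20):
    r=.076+.012*(1-t/1.75); L.append((.0635-r*np.cos(t)+.009*np.sin(t),0,.0965+r*np.sin(t)+.009*np.cos(t),0))
plan(L)
```

```text
tip [0.1164 0.0018 0.1716] F [0.6 0.3 1.3] gap -0.0002 t 6.2
[[-0.018, -0.303, 0.016, 0.003, -0.0, 0.001], [0.0, -0.063, -0.022, -0.0, -0.0, -0.0], [0.0, -0.066, -0.017, -0.0, -0.0, -0.0], [0.0, -0.066, -0.011, -0.0, -0.0, -0.0], [0.0, -0.069, -0.006, -0.0, -0.0, -0.0]]
[[-0.0, -0.068, 0.001, -0.0, -0.0, -0.0], [-0.0, -0.069, 0.007, -0.0, -0.0, -0.0], [-0.0, -0.069, 0.012, -0.0, -0.0, -0.0], [-0.0, -0.068, 0.019, -0.0, -0.0, -0.0], [-0.0, -0.066, 0.025, -0.0, -0.0, -0.0]]
[[-0.001, -0.064, 0.03, -0.0, -0.0, -0.0], [0.0, -0.062, 0.037, -0.0, -0.0, -0.0], [0.0, -0.059, 0.042, -0.0, -0.0, -0.0], [0.0, -0.056, 0.047, -0.0, -0.0, -0.0], [-0.0, -0.051, 0.052, -0.0, -0.0, -0.0]]
[[-0.0, -0.047, 0.057, -0.0, -0.0, -0.0], [-0.0, -0.042, 0.061, -0.0, -0.0, -0.0], [-0.0, -0.037, 0.065, -0.0, -0.0, -0.0], [-0.0, -0.031, 0.068, -0.0, -0.0, -0.0], [-0.0, -0.026, 0.072, -0.0, -0.0, -0.0]]
```

servo_tool([
  [-0.018, -0.15, 0.01, 0.003, 0, 0],
  [0, -0.15, 0.01, 0, 0, 0],
  [0, -0.065, -0.02, 0, 0, 0],
  [0, -0.065, -0.015, 0, 0, 0],
  [0, -0.066, -0.011, 0, 0, 0],
])

```text
time: 6.7
eef_pos: [0.654, -0.1564, 0.1983]
ee_rot: [0.83, 0.557, -0.0, -0.0]
force: [0.6, 0.3, 0.2]
finger_gap: 0.0001
finger_force: 0.0
```

servo_tool([
  [0, -0.069, -0.006, 0, 0, 0],
  [0, -0.068, 0.001, 0, 0, 0],
  [0, -0.069, 0.007, 0, 0, 0],
  [0, -0.069, 0.012, 0, 0, 0],
  [0, -0.068, 0.019, 0, 0, 0],
])

```text
time: 7.2
eef_pos: [0.6215, -0.1432, 0.1934]
ee_rot: [0.83, 0.557, -0.001, -0.001]
force: [0.4, 0.5, 0.4]
finger_gap: 0.0002
finger_force: 0.0
```

Run:
```python
from h import *
here()
f=arm.grab_frame("scene"); cv2.imwrite("pics/s3.png",cv2.resize(f["pixels"][170:330,200:440],(720,480),interpolation=cv2.INTER_CUBIC))
```

```text
tip [ 0.0314 -0.0002  0.1684] F [0.1 0.6 0.4] gap 0.0002 t 7.2
```

View pics/s3.png

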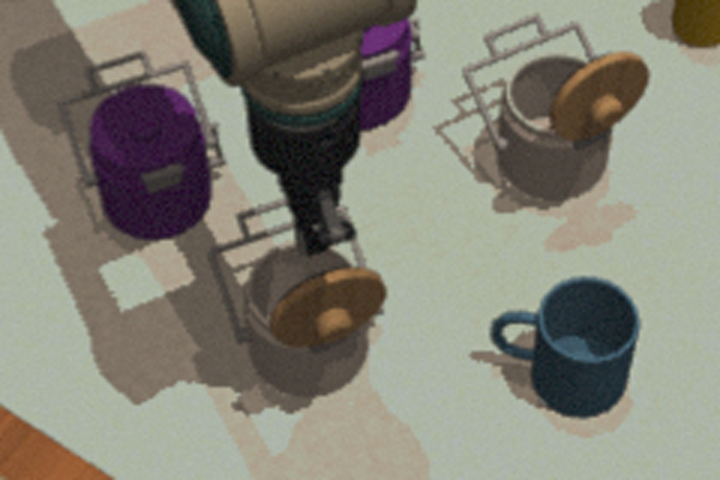

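Run:
```python
from h import *
np.set_printoptions(precision=3,suppress=True)
s=arm.observe(); e=np.array(s["eef_pos"])
for cam in("scene","top"):
    f=arm.grab_frame(cam); print(cam,"tip px",w2px(f,[e-[0,0,.025],e]).round())
    for l in("edge_a","canister_a","loop_a"):
        for d in arm.tip_of(cam,l):
            p=np.array(d["point"]); q=p-C
            if abs(q@X)<.15 and abs(q@Y)<.1: print(l,p,"can",q@X,q@Y,p[2],d["conf"])
    if cam=="scene":
        for v in range(236,262,4): print(v,[px2w(f,u,v).round(3).tolist() for u in(304,309)])
```

```text
scene tip px [[304. 259.]
 [303. 252.]]
edge_a [ 0.651 -0.151  0.193] can 0.061651363844052495 0.004150823553013912 0.1932 0.77
canister_a [ 0.597 -0.134  0.002] can 0.005639713192748048 -0.0013578052524360212 0.0016 0.71
loop_a [ 0.52  -0.097  0.103] can -0.08001521939976489 0.0034372466317518953 0.1028 0.71
236 [[0.654, -0.166, 0.307], [0.656, -0.155, 0.298]]
240 [[0.634, -0.15, 0.258], [0.661, -0.159, 0.294]]
244 [[0.637, -0.153, 0.25], [0.665, -0.164, 0.288]]
248 [[0.656, -0.169, 0.271], [0.671, -0.169, 0.285]]
252 [[0.63, -0.149, 0.209], [0.576, -0.088, 0.093]]
256 [[0.56, -0.091, 0.063], [0.572, -0.086, 0.07]]
260 [[0.565, -0.096, 0.055], [0.642, -0.146, 0.187]]
top tip px [[369. 226.]
 [370. 224.]]
canister_a [ 0.591 -0.129 -0.002] can -0.0017777767960893587 0.0014316108630791542 -0.0015 0.84
```

```bash
cat >> h.py <<'E'
def cloud(f):
    v,u=np.mgrid[0:480,0:640]; d=f["z_map"].ravel()
    p=cv2.undistortPoints(np.stack([u.ravel(),v.ravel()],1).astype(float)[:,None],K(f),np.array(f["dist_coeffs"]))[:,0]
    P=R.from_quat(f["orientation"]).apply(np.c_[p[:,0]*d,-p[:,1]*d,-d])+f["eye"]
    return P[d>0], np.c_[u.ravel(),v.ravel()][d>0]
E
python3 - <<'E'
from h import *
np.set_printoptions(precision=3,suppress=True)
s=arm.observe(); e=np.array(s["eef_pos"]); 
for cam in("scene","wrist"):
    f=arm.grab_frame(cam); P,_=cloud(f); q=P-e; a=np.c_[q@X,q@Y,q[:,2]]
    m=a[(abs(a[:,0])<.03)&(abs(a[:,1])<.03)&(a[:,2]>-.04)&(a[:,2]<.06)]
    print(cam,len(m)); m=m[np.argsort(m[:,2])]; print(m[::max(1,len(m)//25)])
    if cam=="wrist": cv2.imwrite("pics/w.png",f["pixels"]); print(f["eye"],w2px(f,[e-[0,0,.025],e]))
E
```

```text
scene 297
[[ 0.028 -0.018 -0.04 ]
 [ 0.029  0.029 -0.037]
 [ 0.027  0.028 -0.035]
 [ 0.028 -0.028 -0.034]
 [ 0.029  0.025 -0.031]
 [ 0.029  0.027 -0.028]
 [ 0.029  0.024 -0.026]
 [ 0.029  0.005 -0.023]
 [ 0.03  -0.02  -0.019]
 [ 0.03  -0.018 -0.017]
 [ 0.03   0.017 -0.013]
 [ 0.03  -0.006 -0.012]
 [ 0.018 -0.018 -0.01 ]
 [ 0.028 -0.024 -0.008]
 [ 0.018 -0.004 -0.006]
 [ 0.025 -0.002 -0.005]
 [ 0.02  -0.002 -0.004]
 [ 0.022 -0.005 -0.003]
 [ 0.023  0.008 -0.001]
 [ 0.026  0.005  0.   ]
 [-0.001 -0.01   0.007]
 [ 0.01  -0.     0.012]
 [-0.005 -0.011  0.017]
 [ 0.005 -0.009  0.029]
 [ 0.015 -0.007  0.048]
 [ 0.023 -0.012  0.051]
 [ 0.019 -0.006  0.054]]
wrist 21270
[[ 0.017 -0.002 -0.04 ]
 [ 0.02   0.029 -0.017]
 [ 0.02   0.019 -0.01 ]
 [ 0.023 -0.017 -0.007]
 [ 0.024  0.021 -0.005]
 [ 0.029  0.016 -0.002]
 [ 0.025  0.002 -0.   ]
 [ 0.005  0.011  0.015]
 [ 0.007  0.007  0.022]
 [-0.009  0.007  0.029]
 [ 0.001  0.     0.037]
 [-0.001 -0.004  0.039]
 [ 0.01   0.013  0.045]
 [-0.006  0.012  0.047]
 [-0.007  0.011  0.048]
 [ 0.025  0.013  0.05 ]
 [-0.029  0.012  0.051]
 [-0.004  0.011  0.053]
 [ 0.021  0.008  0.054]
 [ 0.022  0.002  0.055]
 [-0.03  -0.008  0.056]
 [-0.025 -0.001  0.057]
 [-0.022  0.004  0.057]
 [ 0.026  0.     0.058]
 [ 0.012  0.011  0.058]
 [-0.026  0.01   0.06 ]]
[ 0.651 -0.075  0.337] [[316.482 287.394]
 [316.317 314.009]]
```

View pics/w.png

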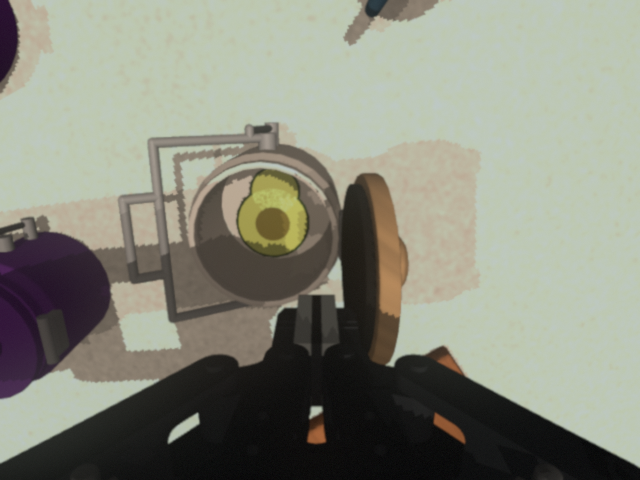

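Run:
```python
from h import *
np.set_printoptions(precision=4,suppress=True)
s=arm.observe(); e=np.array(s["eef_pos"]); print(s["qpos"])
f=arm.grab_frame("wrist")
for u,v in((303,298),(317,292),(310,298),(325,298),(331,298),(310,315),(325,340),(285,315),(347,312),(310,335),(290,340)):
    q=px2w(f,u,v)-e; print(u,v,q@X,q@Y,q[2])
P,_=cloud(f); q=P-C; a=np.c_[q@X,q@Y,q[:,2]]
m=a[(a[:,2]>.11)&(a[:,0]>.03)&(a[:,0]<.12)&(abs(a[:,1])<.05)&(a[:,2]<.2)]
print("lid",m.min(0),m.max(0)); k=m[m[:,2]>.185]; print(k.mean(0))
```

```text
[-0.2846  0.3904  1.0866  0.0004  1.6678  0.104 ]
303 298 -0.0046591609644804155 0.01088050887404869 0.008889263118263518
317 292 0.0001587113172862217 -0.07783911698351759 -0.19172979832931245
310 298 -0.0022186343439958046 0.010250615003051244 0.007534769242011269
325 298 0.003100117831795438 0.010665724751717204 0.008385864009386762
331 298 0.0052671626162144845 0.010071472294949913 0.007114506302504514
310 315 -0.0019784846038724472 0.010719563957831997 0.021371580626013548
325 340 0.0026523922519888603 0.009937357981914925 0.03551852385048135
285 315 -0.01078397843874662 0.006439476575906895 0.013222999712459743
347 312 0.010850656762926424 0.006234051795501006 0.010445189797790716
310 335 -0.0017757959747455 0.010270500241056853 0.033253933343306036
290 340 -0.007955769668775347 0.006987505676161397 0.030645070527081486
lid [ 0.0303 -0.0343  0.11  ] [0.0766 0.0463 0.2   ]
[0.0577 0.0035 0.1896]
```

The wrist image shows the shut fingers at (317,320) and the untouched upright lid at (370,265). By depth, the real fingertips sit about 7 mm behind the TCP rather than 25 mm ahead, which explains why they passed over the lid. I'll use the measured offset.

```bash
sed -i 's/off=.025/off=-.007/' h.py
python3 - <<'E'
from h import *
here(); plan([(.0314,0,.225,0),(.07,0,.23,0),(.11,0,.23,0),(.11,0,.2,0),(.11,0,.172,0)])
E
```

```text
tip [ 3.220e-02 -2.000e-04  2.005e-01] F [0.  0.3 0.3] gap 0.0002 t 7.8
[[0.002, -0.008, -0.245, -0.001, -0.0, 0.0], [-0.0, 0.386, -0.05, -0.0, -0.0, 0.0], [-0.001, 0.4, 0.0, -0.0, -0.0, 0.0], [0.0, -0.0, 0.3, -0.0, -0.0, 0.0], [0.0, -0.0, 0.28, -0.0, -0.0, 0.0]]
```

servo_tool([
  [0, 0, -0.3, 0, 0, 0],
  [0, 0.39, 0, 0, 0, 0],
  [0, 0.39, 0, 0, 0, 0],
  [0, 0, 0, 0, 0, 0],
  [0, 0, 0.2, 0, 0, 0],
])

```text
time: 8.3
eef_pos: [0.6957, -0.1736, 0.2039]
ee_rot: [0.83, 0.557, 0.0, -0.0]
force: [-0.8, 0.4, 0.5]
finger_gap: 0.0001
finger_force: 0.0
```

servo_tool([
  [0, 0, 0.2, 0, 0, 0],
  [0, 0, 0.18, 0, 0, 0],
  [0, 0, 0, 0, 0, 0],
  [0, 0, 0, 0, 0, 0],
  [0, 0, 0, 0, 0, 0],
])

```text
time: 8.8
eef_pos: [0.6946, -0.173, 0.1675]
ee_rot: [0.83, 0.557, 0.0, -0.0]
force: [-0.4, 0.3, -0.0]
finger_gap: 0.0002
finger_force: 0.0
```

Run:
```python
from h import *
here()
L=[(.098,0,.172,0)]
for t in np.linspace(1.75,.1,24):
    r=.076+.008*(1-t/1.75); L.append((.061-r*np.cos(t)+.009*np.sin(t),0,.0965+r*np.sin(t)+.009*np.cos(t),0))
plan(L); print(np.round(L[-1],3))
```

```text
tip [ 0.1104 -0.      0.1745] F [-0.5  0.1 -0. ] gap 0.0002 t 8.8
[[0.001, -0.124, 0.025, -0.0, -0.0, 0.0], [-0.0, -0.146, 0.023, -0.0, -0.0, 0.0], [-0.0, -0.053, -0.017, -0.0, -0.0, 0.0], [-0.0, -0.054, -0.014, -0.0, -0.0, 0.0], [0.0, -0.055, -0.009, -0.0, -0.0, 0.0]]
[[0.0, -0.056, -0.006, -0.0, -0.0, 0.0], [0.0, -0.056, -0.002, -0.0, -0.0, 0.0], [0.0, -0.057, 0.003, -0.0, -0.0, 0.0], [0.0, -0.057, 0.006, -0.0, -0.0, 0.0], [0.0, -0.056, 0.011, -0.0, -0.0, 0.0]]
[[0.001, -0.055, 0.015, -0.0, -0.0, 0.0], [-0.0, -0.054, 0.018, -0.0, -0.0, 0.0], [-0.0, -0.054, 0.023, -0.0, -0.0, 0.0], [-0.0, -0.051, 0.027, -0.0, -0.0, 0.0], [-0.0, -0.05, 0.03, -0.0, -0.0, 0.0]]
[[-0.0, -0.047, 0.034, -0.0, -0.0, 0.0], [-0.0, -0.045, 0.038, -0.0, -0.0, 0.0], [-0.0, -0.043, 0.041, -0.0, -0.0, 0.0], [0.0, -0.039, 0.044, -0.0, -0.0, 0.0], [0.0, -0.037, 0.047, -0.0, -0.0, 0.0]]
[[0.0, -0.033, 0.05, -0.0, -0.0, 0.0], [0.0, -0.029, 0.052, -0.0, -0.0, 0.0], [0.0, -0.026, 0.054, -0.0, -0.0, 0.0], [0.0, -0.022, 0.056, -0.0, -0.0, 0.0], [0.0, -0.018, 0.058, -0.0, -0.0, 0.0]]
[-0.021  0.     0.114  0.   ]
```

servo_tool([
  [0, -0.124, 0.025, 0, 0, 0],
  [0, -0.146, 0.023, 0, 0, 0],
  [0, -0.053, -0.017, 0, 0, 0],
  [0, -0.054, -0.014, 0, 0, 0],
  [0, -0.055, -0.009, 0, 0, 0],
])

```text
time: 9.3
eef_pos: [0.6545, -0.1567, 0.1658]
ee_rot: [0.83, 0.557, -0.0, -0.0]
force: [1.0, 0.3, -1.0]
finger_gap: -0.0002
finger_force: 0.7
```

servo_tool([
  [0, -0.056, -0.006, 0, 0, 0],
  [0, -0.056, -0.002, 0, 0, 0],
  [0, -0.057, 0.003, 0, 0, 0],
  [0, -0.057, 0.006, 0, 0, 0],
  [0, -0.056, 0.011, 0, 0, 0],
])

```text
time: 9.8
eef_pos: [0.6277, -0.1457, 0.1636]
ee_rot: [0.83, 0.557, -0.001, -0.001]
force: [1.8, -0.2, 0.2]
finger_gap: -0.0004
finger_force: 0.6
```

```bash
cat >> h.py <<'E'
def lid(cam):
    P,_=cloud(arm.grab_frame(cam)); q=P-C; a=np.c_[q@X,q@Y,q[:,2]]
    for y0,y1 in((-.045,-.02),(-.02,.02),(.02,.045)):
        m=a[(a[:,2]>.1)&(a[:,0]>-.06)&(a[:,0]<.12)&(a[:,1]>y0)&(a[:,1]<y1)&(a[:,2]<.2)]
        if len(m)>10: t=m[np.argsort(m[:,2])[-10:]]; print(cam,y0,len(m),"top",t.mean(0).round(3),"min x",m[m[:,2]<.16][:,0].min().round(3))
E
python3 - <<'E'
from h import *
here(); lid("wrist"); lid("top")
E
```

```text
tip [ 0.0382 -0.0002  0.1706] F [1.8 0.5 0.2] gap -0.0004 t 9.8
wrist -0.02 10671 top [0.037 0.009 0.2  ] min x 0.031
wrist 0.02 6417 top [0.019 0.021 0.185] min x 0.017
top -0.045 82 top [ 0.016 -0.023  0.18 ] min x -0.018Traceback (most recent call last):
  File "<stdin>", line 2, in <module>
  File "h.py", line 42, in lid
    if len(m)>10: t=m[np.argsort(m[:,2])[-10:]]; print(cam,y0,len(m),"top",t.mean(0).round(3),"min x",m[m[:,2]<.16][:,0].min().round(3))
                                                                                                      ~~~~~~~~~~~~~~~~~~~~~~^^
    return umr_minimum(a, axis, None, out, keepdims, initial, where)
ValueError: zero-size array to reduction operation minimum which has no identity
```

The lid is moving now (force 1.8 N, and its edge is at x≈0.017 in the canister frame). I'll continue the arc.

servo_tool([
  [0, -0.055, 0.015, 0, 0, 0],
  [0, -0.054, 0.018, 0, 0, 0],
  [0, -0.054, 0.023, 0, 0, 0],
  [0, -0.051, 0.027, 0, 0, 0],
  [0, -0.05, 0.03, 0, 0, 0],
])

```text
time: 10.4
eef_pos: [0.6032, -0.1357, 0.1522]
ee_rot: [0.83, 0.557, -0.001, -0.001]
force: [1.9, -0.9, -0.2]
finger_gap: -0.0003
finger_force: 0.5
```

servo_tool([
  [0, -0.047, 0.034, 0, 0, 0],
  [0, -0.045, 0.038, 0, 0, 0],
  [0, -0.043, 0.041, 0, 0, 0],
  [0, -0.039, 0.044, 0, 0, 0],
  [0, -0.037, 0.047, 0, 0, 0],
])

```text
time: 10.9
eef_pos: [0.5837, -0.1277, 0.1316]
ee_rot: [0.83, 0.557, -0.001, -0.001]
force: [0.4, -0.0, 0.8]
finger_gap: -0.0
finger_force: 0.4
```

servo_tool([
  [0, -0.033, 0.05, 0, 0, 0],
  [0, -0.029, 0.052, 0, 0, 0],
  [0, -0.026, 0.054, 0, 0, 0],
  [0, -0.022, 0.056, 0, 0, 0],
  [0, -0.018, 0.058, 0, 0, 0],
])

```text
time: 11.4
eef_pos: [0.5724, -0.123, 0.1054]
ee_rot: [0.83, 0.557, -0.0, -0.001]
force: [-3.2, 0.0, 39.9]
finger_gap: -0.0004
finger_force: 20.6
```

Run:
```python
from h import *
here()
```

```text
tip [-0.0216 -0.0003  0.1124] F [-3.  -1.2 39.9] gap -0.0004 t 11.4
```

servo_tool([
  [0, 0, -0.1, 0, 0, 0],
  [0, 0, -0.4, 0, 0, 0],
  [0, -0.1, -0.4, 0, 0, 0],
  [0, -0.4, 0, 0, 0, 0],
  [0, 0, 0, 0, 0, 0],
], gripper=-0.4)

```text
time: 11.9
eef_pos: [0.5232, -0.1028, 0.1952]
ee_rot: [0.83, 0.558, -0.001, -0.002]
force: [-0.5, -0.4, -0.6]
finger_gap: 0.0259
finger_force: 0.0
```

```bash
sed -i 's/off=-.007/off=0/' h.py
python3 - <<'E'
from h import *
np.set_printoptions(precision=4,suppress=True)
here()
f=arm.grab_frame("wrist"); cv2.imwrite("pics/w2.png",f["pixels"])
P,uv=cloud(f); q=P-C; a=np.c_[q@X,q@Y,q[:,2]]
m=a[(a[:,2]>.098)&(a[:,2]<.13)&(np.hypot(a[:,0]-.004,a[:,1])<.04)]; print("lid top med by x:")
for x in(-.03,-.02,.0,.03): k=m[abs(m[:,0]-x)<.003]; print(x,len(k),np.median(k[:,2]) if len(k) else 0)
b=(a[:,2]>.085)&(a[:,2]<.115)&(a[:,0]>-.1)&(a[:,0]<-.056)&(abs(a[:,1])<.07); m=a[b]
for y0 in(-.02,-.01,0,.01,.02):
    k=m[abs(m[:,1]-y0)<.003]; fr=k[k[:,0]<k[:,0].min()+.008]; print("bar",y0,fr.mean(0),k[:,0].min())
print("tip",arm.tip_of("wrist","loop_a"))
E
```

```text
tip [-0.0748 -0.0002  0.1952] F [-0.3 -0.6 -0.6] gap 0.0259 t 11.9
lid top med by x:
-0.03 704 0.10651312080092808
-0.02 1067 0.106545175870848
0.0 1487 0.10702348922480431
0.03 960 0.10653817353725067
bar -0.02 [-0.0809 -0.0201  0.1023] -0.0839387884846357
bar -0.01 [-0.0811 -0.0101  0.1025] -0.08387711633431523
bar 0 [-0.081   0.0001  0.1026] -0.08374326639573501
bar 0.01 [-0.081   0.01    0.1025] -0.08369058962938009
bar 0.02 [-0.081   0.0201  0.1022] -0.08420870763147852
tip [{'point': [0.3072, -0.0882, 0.0992], 'conf': 0.79}, {'point': [0.5147, -0.1017, 0.1013], 'conf': 0.64}]
```

View pics/w2.png

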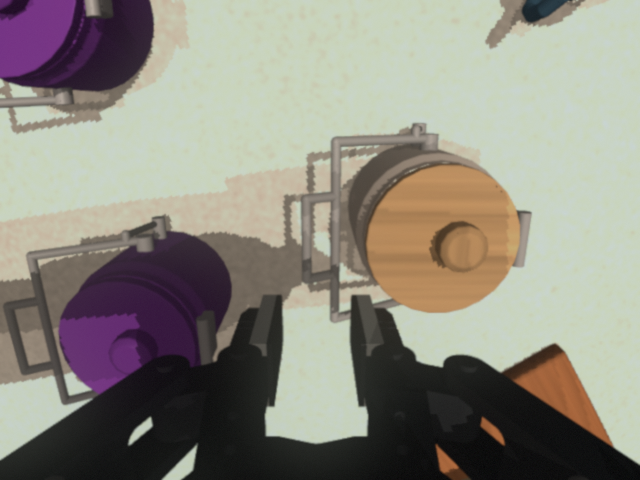

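The wrist view shows the lid lying flat on the canister at (445,240), with its top at 0.1065 m as expected for shut. The bail loop's bar is at (306,240), measured at x=-0.081, z=0.1025 (top), which matches the geometry. Next I grip the loop bar.

```bash
cat >> h.py <<'E'
def bail(phi,tilt,depth=.007):
    return (-.092*np.cos(phi)+depth*np.sin(tilt),0,.055+.092*np.sin(phi)-depth*np.cos(tilt),tilt)
E
python3 - <<'E'
from h import *
f=arm.grab_frame("wrist"); e=arm.observe()["eef_pos"]
for u,v in((272,299),(362,299),(272,310)): q=px2w(f,u,v)-e; print(u,v,q@X,q@Y,q[2])
here(); plan([bail(.5,.3,-.05)]*4+[bail(.5,.3,-.03)]+[bail(.5,.3,-.02),bail(.5,.3,-.01),bail(.5,.3,0),bail(.5,.3),bail(.5,.3)])
E
```

```text
272 299 -0.016104470029719428 0.010919212074132153 0.009879667215094395
362 299 0.01544118004941082 0.010938330939613593 0.00972613785330595
272 310 -0.015249325915807079 0.01084639908406444 0.018177961160060235
tip [-0.0715 -0.0004  0.1952] F [ 0.3 -0.2 -0. ] gap 0.0258 t 12.05
[[0.004, -0.219, 0.444, -0.047, -0.0, 0.0], [0.0, -0.025, 0.037, -0.047, -0.0, 0.0], [0.0, -0.0, -0.0, -0.002, -0.0, 0.0], [0.0, -0.0, -0.0, -0.0, -0.0, 0.0], [-0.0, 0.0, 0.2, -0.0, -0.0, 0.0]]
[[-0.0, 0.0, 0.1, -0.0, -0.0, 0.0], [-0.0, 0.0, 0.1, -0.0, -0.0, 0.0], [-0.0, 0.001, 0.1, -0.0, -0.0, 0.0], [-0.0, -0.0, 0.07, -0.0, -0.0, 0.0], [-0.0, -0.0, -0.0, -0.0, -0.0, 0.0]]
```

servo_tool([
  [0, -0.22, 0.44, -0.047, 0, 0],
  [0, -0.025, 0.037, -0.048, 0, 0],
  [0, 0, 0, 0, 0, 0],
  [0, 0, 0, 0, 0, 0],
  [0, 0, 0, 0, 0, 0],
])

```text
time: 12.55
eef_pos: [0.5089, -0.0969, 0.1558]
ee_rot: [0.823, 0.552, 0.077, 0.114]
force: [-0.3, -0.4, 0.4]
finger_gap: 0.0257
finger_force: 0.0
```

Run:
```python
from h import *
f=arm.grab_frame("wrist"); s=arm.observe(); e=s["eef_pos"]; q=R.from_quat(s["ee_rot"])
cv2.imwrite("pics/w3.png",f["pixels"])
here(); plan([bail(.5,.3,-.03)]+[bail(.5,.3,-.02),bail(.5,.3,-.01),bail(.5,.3,.01),bail(.5,.3,.01)])
B=C-.092*np.cos(.5)*X+(.055+.092*np.sin(.5))*Z
print("bar in tool",q.inv().apply(B-e),"bar px",w2px(f,[B]))
P,_=cloud(f); t=q.inv().apply(P-e); m=t[(abs(t[:,0])<.014)&(abs(t[:,1])<.03)&(t[:,2]<.03)&(t[:,2]>-.05)]
for y0 in(-.016,.016): k=m[abs(m[:,1]-y0)<.004]; print(y0,len(k),np.percentile(k[:,2],[50,90,99,100]) if len(k) else 0)
```

```text
tip [-0.0903 -0.0003  0.1556] F [-0.9  0.2  0.5] gap 0.0255 t 12.6
[[0.003, -0.07, 0.27, -0.007, -0.0, 0.0], [-0.001, 0.001, 0.1, -0.0, -0.0, 0.0], [0.0, -0.0, 0.1, -0.0, -0.0, 0.0], [0.0, -0.0, 0.2, -0.0, -0.0, 0.0], [0.0, -0.0, -0.0, -0.0, -0.0, 0.0]]
bar in tool [ 0.00023991 -0.00625598  0.05697372] bar px [[303.34376301 261.50775388]]
-0.016 2829 [-0.03392496 -0.01120961 -0.00351895 -0.00091641]
0.016 2787 [-0.03366249 -0.0110942  -0.00363736 -0.00052518]
```

View pics/w3.png

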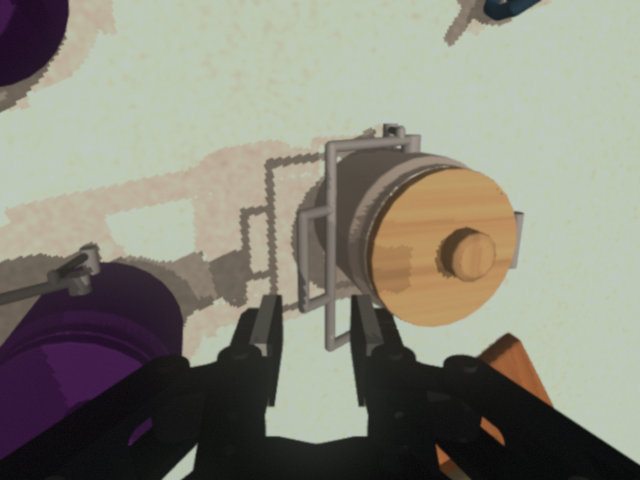

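The wrist view shows the loop bar at (303,260), matching the predicted (303,261), and the open fingers ready to straddle it. I descend, then close.

servo_tool([
  [0, -0.06, 0.15, -0.005, 0, 0],
  [0, 0, 0.2, 0, 0, 0],
  [0, 0, 0.2, 0, 0, 0],
  [0, 0, 0.11, 0, 0, 0],
  [0, 0, 0, 0, 0, 0],
])

```text
time: 13.1
eef_pos: [0.5199, -0.1016, 0.0888]
ee_rot: [0.822, 0.551, 0.08, 0.12]
force: [-0.7, 0.9, 0.7]
finger_gap: 0.0252
finger_force: 0.0
```

Run:
```python
from h import *
here(); s=arm.observe(); q=R.from_quat(s["ee_rot"]); e=s["eef_pos"]
B=C-.092*np.cos(.5)*X+(.055+.092*np.sin(.5))*Z
print("bar in tool",q.inv().apply(B-e))
```

```text
tip [-0.0784 -0.0004  0.0888] F [-1.   0.5  0.7] gap 0.0252 t 13.1
bar in tool [ 0.00038015  0.00064605 -0.01052486]
```

No contact, and the bar is centred 10 mm inside the tips. Closing.

servo_tool([
  [0, 0, 0, 0, 0, 0],
  [0, 0, 0, 0, 0, 0],
  [0, 0, 0, 0, 0, 0],
  [0, 0, 0, 0, 0, 0],
  [0, 0, 0, 0, 0, 0],
], gripper=-1, newtons=40)

```text
time: 13.6
eef_pos: [0.5199, -0.1015, 0.0895]
ee_rot: [0.822, 0.551, 0.081, 0.121]
force: [6.0, -2.7, -1.5]
finger_gap: 0.0041
finger_force: 38.9
```

Run:
```python
from h import *
here()
ph=np.linspace(.5,1.87,21)[1:]
plan([bail(p,max(0,.33*(1-(p-.5)/1.07)),.0105) for p in ph])
```

```text
tip [-0.0784 -0.0003  0.0895] F [ 6.6 -0.2 -1.5] gap 0.0041 t 13.6
[[0.003, 0.053, -0.037, -0.005, -0.0, 0.0], [0.0, 0.048, -0.038, 0.007, -0.0, 0.0], [0.0, 0.049, -0.037, 0.007, -0.0, 0.0], [0.0, 0.051, -0.033, 0.006, -0.0, 0.0], [-0.0, 0.053, -0.031, 0.007, -0.0, 0.0]]
[[-0.0, 0.054, -0.029, 0.007, -0.0, 0.0], [-0.0, 0.055, -0.026, 0.006, -0.0, 0.0], [-0.0, 0.057, -0.023, 0.007, -0.0, 0.0], [-0.0, 0.057, -0.02, 0.007, -0.0, 0.0], [-0.0, 0.058, -0.018, 0.007, -0.0, 0.0]]
[[-0.0, 0.059, -0.014, 0.006, -0.0, 0.0], [-0.0, 0.06, -0.012, 0.007, -0.0, 0.0], [-0.0, 0.06, -0.009, 0.007, -0.0, 0.0], [-0.001, 0.061, -0.005, 0.006, -0.0, 0.0], [0.0, 0.061, -0.003, 0.007, -0.0, 0.0]]
[[0.0, 0.061, 0.0, 0.004, -0.0, 0.0], [0.0, 0.063, 0.004, 0.0, -0.0, 0.0], [0.0, 0.063, 0.008, 0.0, -0.0, 0.0], [0.0, 0.061, 0.013, 0.0, -0.0, 0.0], [0.0, 0.061, 0.016, 0.0, -0.0, 0.0]]
```

servo_tool([
  [0, 0.05, -0.038, 0.003, 0, 0],
  [0, 0.048, -0.038, 0.005, 0, 0],
  [0, 0.049, -0.037, 0.006, 0, 0],
  [0, 0.051, -0.033, 0.006, 0, 0],
  [0, 0.053, -0.031, 0.007, 0, 0],
])

```text
time: 14.1
eef_pos: [0.5353, -0.1076, 0.1121]
ee_rot: [0.826, 0.555, 0.055, 0.082]
force: [-12.7, 5.8, 7.1]
finger_gap: 0.0039
finger_force: 40.3
```

servo_tool([
  [0, 0.054, -0.029, 0.007, 0, 0],
  [0, 0.055, -0.026, 0.006, 0, 0],
  [0, 0.057, -0.023, 0.007, 0, 0],
  [0, 0.057, -0.02, 0.007, 0, 0],
  [0, 0.058, -0.018, 0.007, 0, 0],
])

```text
time: 14.6
eef_pos: [0.5612, -0.1181, 0.1303]
ee_rot: [0.829, 0.557, 0.027, 0.04]
force: [-4.7, 2.9, 6.8]
finger_gap: 0.004
finger_force: 40.7
```

Run:
```python
from h import *
here()
ph=np.linspace(.5,1.87,21)[11:]
plan([bail(p,max(0,.33*(1-(p-.5)/1.07)),.0105) for p in ph])
```

```text
tip [-3.380e-02  1.000e-04  1.303e-01] F [-5.5  0.9  6.8] gap 0.004 t 14.6
[[-0.001, 0.063, -0.01, -0.0, -0.0, 0.0], [0.0, 0.06, -0.012, 0.007, -0.0, 0.0], [0.0, 0.06, -0.008, 0.006, -0.0, 0.0], [-0.0, 0.06, -0.006, 0.007, -0.0, 0.0], [-0.0, 0.061, -0.003, 0.007, -0.0, 0.0]]
[[-0.0, 0.062, 0.0, 0.004, -0.0, 0.0], [-0.0, 0.063, 0.004, 0.0, -0.0, 0.0], [-0.0, 0.062, 0.008, 0.0, -0.0, 0.0], [-0.0, 0.062, 0.013, 0.0, -0.0, 0.0], [-0.001, 0.061, 0.016, 0.0, -0.0, 0.0]]
```

servo_tool([
  [0, 0.062, -0.012, 0.004, 0, 0],
  [0, 0.06, -0.012, 0.006, 0, 0],
  [0, 0.06, -0.008, 0.006, 0, 0],
  [0, 0.06, -0.006, 0.006, 0, 0],
  [0, 0.061, -0.003, 0.006, 0, 0],
])

```text
time: 15.1
eef_pos: [0.5895, -0.1295, 0.1365]
ee_rot: [0.83, 0.557, 0.003, 0.004]
force: [-2.0, 2.3, 5.3]
finger_gap: 0.004
finger_force: 40.9
```

servo_tool([
  [0, 0.062, 0, 0, 0, 0],
  [0, 0.063, 0.004, 0, 0, 0],
  [0, 0.062, 0.008, 0, 0, 0],
  [0, 0.062, 0.013, 0, 0, 0],
  [0, 0.061, 0.016, 0, 0, 0],
])

```text
time: 15.6
eef_pos: [0.6179, -0.1411, 0.1313]
ee_rot: [0.83, 0.557, 0.003, 0.004]
force: [-22.8, 12.7, 24.1]
finger_gap: 0.004
finger_force: 44.3
```

Run:
```python
from h import *
here(); print([round(v,4) for v in bail(1.87,0,.0105)])
```

```text
tip [0.0273 0.0003 0.1313] F [-26.    3.1  24.1] gap 0.004 t 15.6
[np.float64(0.0271), 0, np.float64(0.1324), 0]
```

It's at the end stop (−26 N pushing back). I release and retreat straight up.

servo_tool([
  [0, 0, 0, 0, 0, 0],
  [0, 0, 0, 0, 0, 0],
  [0, 0, 0, 0, 0, 0],
  [0, 0, 0, 0, 0, 0],
  [0, 0, 0, 0, 0, 0],
], gripper=-0.3)

```text
time: 16.1
eef_pos: [0.617, -0.1415, 0.13]
ee_rot: [0.83, 0.557, 0.003, 0.004]
force: [0.8, -0.1, -0.5]
finger_gap: 0.03
finger_force: 0.0
```

servo_tool([
  [0, 0, -0.1, 0, 0, 0],
  [0, 0, -0.3, 0, 0, 0],
  [0, 0, -0.45, 0, 0, 0],
  [0, 0, -0.45, 0, 0, 0],
  [0, 0, 0, 0, 0, 0],
])

```text
time: 16.6
eef_pos: [0.6177, -0.1413, 0.2701]
ee_rot: [0.83, 0.557, 0.008, 0.01]
force: [-1.0, 0.3, 0.7]
finger_gap: 0.0301
finger_force: 0.0
```

Run:
```python
from h import *
here()
P,_=cloud(arm.grab_frame("wrist")); q=P-C; a=np.c_[q@X,q@Y,q[:,2]]
m=a[(a[:,2]>.136)&(a[:,2]<.152)&(np.hypot(a[:,0],a[:,1])<.08)]; print("bar",len(m),m.mean(0).round(4),m[:,0].min(),m[:,0].max(),"expect x .027 z .143+.003")
f=arm.grab_frame("scene"); cv2.imwrite("pics/s4.png",cv2.resize(f["pixels"][170:330,200:440],(720,480),interpolation=cv2.INTER_CUBIC))
```

```text
tip [0.0273 0.     0.2701] F [-1.1 -0.1  0.7] gap 0.0301 t 16.6
bar 787 [0.0265 0.0018 0.1457] 0.021125441114959637 0.02966827180455943 expect x .027 z .143+.003
```

View pics/s4.png

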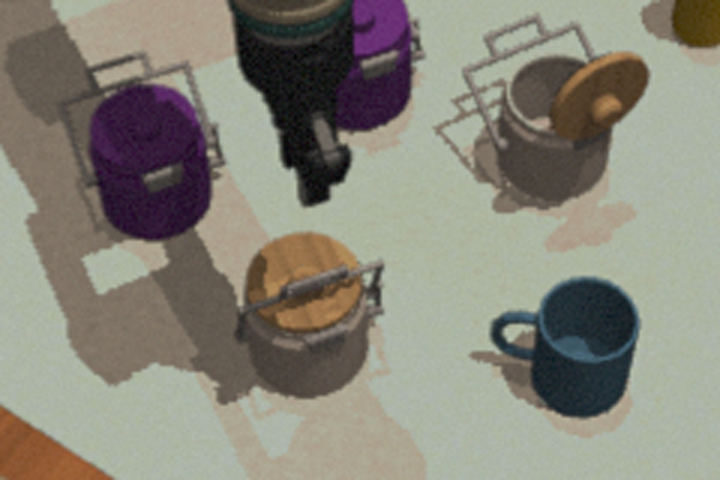

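The crop shows the lid shut with the bail clamped past centre over it (315,285). The stone's canister is open and untouched (560,130), the mug hasn't moved, and the gripper is clear.

```bash
python3 -c "
from plant import arm
print(arm.sign_off())"
```

```text
the job is handed in; nothing more can be done
None
```

I shut the lid of the half-avocado canister, swung its bail past centre to the stop, and handed the job in; the hand-in returned no verdict, but the last picture showed the bail clamped and the stone's canister still open.

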